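Turn round the strip-down row for reassembly

ROBOT

A 6-joint arm with a two-finger parallel gripper is mounted at the origin on the work surface. World frame = base frame: x ahead of the robot, y to its left, z up, the work surface at z = 0. Lengths are in m, angles in rad, forces in N, time in s.
With the tool pointing down it reaches from about 0.225 to 0.875 m from the base axis. Payload 3.4 kg.
Tool frame: the origin (TCP) lies on the centre line of the jaws, within the pads' length; the fingertips stand 17 mm ahead of it and the grasp point (between the pads) lies 2 mm behind it (manip.finger_overhang is the distance from the TCP to the fingertips, in m); y points along the fingers, x is the direction in which the jaws open and shut, and the axes are right-handed (so a half turn about y gives the same grasp; the last joint's range is limited). The gripper opens to 85 mm and grips with 20 to 120 N. Pads are 22 mm wide; open, the fingers measure 114 mm over their backs; the gripper's body (76 mm by 85 mm) begins 54 mm behind the grasp point. The pads swing forward as they close: fully open they stand 13 mm farther back than shut.
Start: joints at [1.048, 0.276, 1.505, -0, 1.361, -0.121], TCP at [0.225, 0.529, 0.248] pointing down, gripper open.
Joint ranges: [-2.89, 2.89], [-0.75, 2.08], [0.22, 2.7], [-1.18, 4.32], [0.11, 2.71], [-2.7, 2.7]. Speed limits (rad/s): [2.57, 2.57, 3.14, 3.14, 3.14, 3.14].

INTERFACE

Orientations are given as a unit quaternion [w, x, y, z].
In Python, from rig import manip gives the robot as it stands.
- The arm moves only by the tool arm_command, never from a script. Its argument "commands" is a list of rows, each a list of 3 entries, a list of its own where there are three numbers: the finger opening in cm, from 0 to 8.54, then the shift along the world's x, y, z in cm, then the turn about the world's z in rad. A call has 1 to 12 rows; each row shifts and turns the commanded pose from where the row before left it; what a row does not reach is not made up. A row lasts 1/10 s, in which the tool goes at most 50 mm and 8.59 degrees, less where a joint would pass 70% of its speed; a pose out of reach is approached as far as the arm can. A call with a gripper value outside its range is refused whole. The fingers move at their own pace and stop on an object; "grip_force" is the grip in N (left out, the last holds). Time passes only in rows, so rows that do not move let the fingers close. It gives the time, the measured TCP pose, the force and the opening at its end, in the units of the state.
- manip.get_state(): the state, without advancing time (a new reading comes with each control period).
- manip.get_image(name): name is "scene" or "side" or "wrist"; returns a dict with "pixels" (384x512x3 uint8, red, green, blue), "range_z" (384x512 float32, m along the optical axis (not along the pixel's ray), 0 where there is no reading), "intrinsics" (3x3 intrinsics, pixels), "R" (3x3) and "t" (3): a world point X has camera coordinates R X + t. Camera axes: x right, y down, z forward; pixel columns grow to the right and rows downward; lengths in m; the calibration is good to about 2 mm. A picture is of the moment at which its call begins.
- manip.sign_off(): hands the job in, once; it reports no verdict.
The state is a dict: "clock": time; "qpos": joint angles; "qd": joint speeds; "effort": joint torques, N m; "position": TCP position; "ee_rot": TCP orientation; "contact_force": force on the tool from outside, world axes, zero at the start; "moment": the same for the moment, N m; "width": finger opening in m.
Only numpy, scipy, OpenCV 4.12 (cv2) and the standard library are available. Lean on these libraries where they do the work, as an engineer would, in place of code of your own. Each camera call takes 0.05 s, during which the arm holds its last target.

TASK

The gear, bearing, sleeve and nut stand in a row on the plywood layout board in the order they came off the shaft. Move all four to the grey assembly tray, one to a bay, in the reverse order: the part at the left end of the board goes into the right-end bay, the next into the bay beside it, and so on, left and right as seen from the robot. Set each one down in the middle of its bay, same way up as it stood, lowering it and not dropping it.

Things in the scene. Friction and masses are not known exactly. Their poses are not given: they have to be found in the camera images.
- gear_mid (a point): steel spur gear lying flat, small hub (30 mm across, 6 mm high) upwards: 53 mm over the 20 teeth, which for contact is a smooth cylinder of 49 mm diameter, 18 mm high under the hub, 24 mm high in all; about 240 g. The point is its centre, half-way up (12 mm above its underside); its z axis is its own upright axis. The bore is only a dark disc: grip the outside.
- bearing_mid (a point): steel ball bearing lying flat, with a black seal ring on top: 52 mm diameter, 20 mm high; about 160 g. The point is its centre, half-way up (10 mm above its underside); its z axis is its own upright axis. The bore is only a dark disc: grip the outside.
- sleeve_mid (a point): plain round aluminium-grey spacer sleeve standing on end: 34 mm diameter, 50 mm high, the tallest and narrowest part; about 180 g. The point is its centre, half-way up (25 mm above its underside); its z axis is its own upright axis. The bore is only a dark disc: grip the outside.
- nut_mid (a point): large steel hexagon nut lying flat: 46 mm across the flats, 53 mm across the corners, 24 mm high; its x axis is square to one pair of flats; about 220 g. The point is its centre, half-way up (12 mm above its underside); its z axis is its own upright axis. The bore is only a dark disc: grip the outside.
- seat_gear: fixed black rubber seat on the layout board, a disc 64 mm across and 12 mm high, the one on which the gear stands at the start (to within 3 mm of its middle); it stays put. All four look alike. Origin: centre of its underside, on the board's top, so the part's underside starts 12 mm above the origin.
- seat_bearing: fixed black rubber seat on the layout board, a disc 64 mm across and 12 mm high, the one on which the bearing stands at the start (to within 3 mm of its middle); it stays put. All four look alike. Origin: centre of its underside, on the board's top, so the part's underside starts 12 mm above the origin.
- seat_sleeve: fixed black rubber seat on the layout board, a disc 64 mm across and 12 mm high, the one on which the sleeve stands at the start (to within 3 mm of its middle); it stays put. All four look alike. Origin: centre of its underside, on the board's top, so the part's underside starts 12 mm above the origin.
- seat_nut: fixed black rubber seat on the layout board, a disc 64 mm across and 12 mm high, the one on which the nut stands at the start (to within 3 mm of its middle); it stays put. All four look alike. Origin: centre of its underside, on the board's top, so the part's underside starts 12 mm above the origin.
- layout_board: fixed plywood board, 90 (x) by 330 (y) by 10 mm thick; the four seats stand on it in a row along its y axis, at x = 0, y = +112.5, +37.5, -37.5, -112.5 mm. Origin: centre of its underside, on the bench. Its y axis points to the robot's left within 0.12 rad, x away from the robot. It may be the nearer or the farther of the two racks.
- assembly_tray: fixed grey steel tray, 110 (x) by 310 (y) mm, floor 10 mm above the bench, open front and back; five ribs along x (4 mm thick, 14 mm high above the floor) part it into four bays. Bay middles, each a flush black disc 60 mm across: x = 0, y = +112.5, +37.5, -37.5, -112.5 mm. Origin: centre of underside. y axis to the robot's left within 0.12 rad, x away from the robot. Empty at the start.
Mind the look-alikes: they are no part of the job. Leave any purple or yellow look-alike of the part that bears bearing_mid alone.

How it is judged:
By the outcome, as a careful person would: the job done as asked, in the order asked, and still so for the second after the job is handed in, with the robot touching nothing.
It also fails if it takes over 120 s, if anything falls off the work surface, if the arm or the gripper's body presses on something with over 40 N, if the wrist force passes 120 N, or if a joint passes its speed limit or range.

## Working session

There is one attempt and no reset: what is moved stays moved. The work goes in short steps, Python scripts to look and compute and a tool call to move; the robot and the scene stay as the last step left them, time stands still between calls to the robot, and variables do not carry over. Pictures are saved under pics/ and viewed, and the job is handed in when it is done.

Besides the shell and the picture viewer there is one more tool, called as a command line: name --argument value ..., lists and objects as JSON in quotes. arm_command: Moves the arm, as the interface text tells. Its arguments: {"type":"object","properties":{"commands":{"type":"array"},"grip_force":{"type":"number"}},"required":["commands"]}

```bash
mkdir -p pics; ls; cat > h.py <<'E'
import numpy as np, cv2, pickle
from rig import manip
def snap(name,tag):
    im=manip.get_image(name); pickle.dump(im,open(f'pics/{tag}.pkl','wb'))
    cv2.imwrite(f'pics/{tag}.png',cv2.cvtColor(im['pixels'],cv2.COLOR_RGB2BGR)); return im
def load(tag): return pickle.load(open(f'pics/{tag}.pkl','rb'))
def cloud(im):
    z=im['range_z']; K=im['intrinsics']; v,u=np.mgrid[:z.shape[0],:z.shape[1]]
    P=np.stack([(u-K[0,2])/K[0,0]*z,(v-K[1,2])/K[1,1]*z,z],-1)
    return (P-np.array(im['t']))@np.array(im['R'])
def ray(im,u,v,h):
    K=im['intrinsics'];R=np.array(im['R']);c=-R.T@im['t'];d=R.T@np.linalg.solve(K,[u,v,1]); return c+d*(h-c[2])/d[2]
E
python3 - <<'E'
from h import *
for n in ['scene','side','wrist']:
    im=snap(n,n+'0'); print(n,-np.array(im['R']).T@im['t'])
print(manip.get_state())
E
```

```text
pics
scene [0.82572289 0.42062619 0.74353632]
side [ 0.43742964 -0.57536754  0.79041029]
wrist [0.14639367 0.56287221 0.37201162]
{'clock': 0.15, 'qpos': array([ 1.04799101e+00,  2.76463197e-01,  1.50583443e+00, -5.95489114e-05,
        1.36076079e+00, -1.21027476e-01]), 'qd': array([ 0.00040378, -0.00178414, -0.00418245, -0.00037114, -0.00197428,
       -0.0001721 ]), 'effort': array([ 3.56400406e-04, -4.17143619e+01, -2.46032703e+01, -2.34392692e-04,
        7.63267017e-03, -4.55465511e-06]), 'position': array([0.22469943, 0.5288555 , 0.2476339 ]), 'ee_rot': array([-0.58946233,  0.58996253,  0.38972379, -0.39063249]), 'contact_force': array([-0.00807771,  0.09519447, -0.26034578]), 'moment': array([-0.00784083,  0.02064028,  0.02892817]), 'width': 0.08544959399676796}
```

View pics/scene0.png

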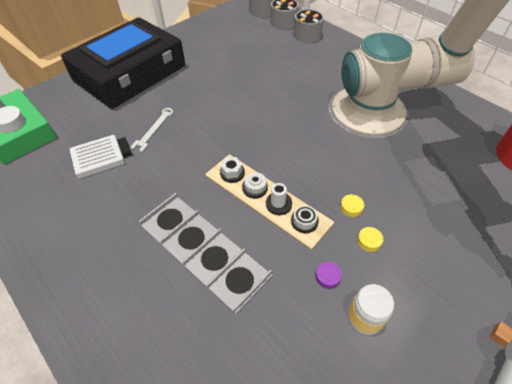

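View pics/side0.png

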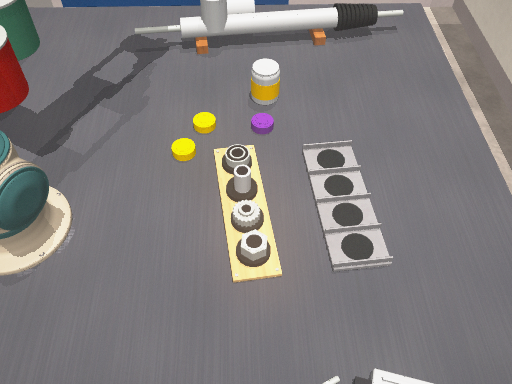

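The side view looks along +y, with the robot at left. On the board from the far end (robot's left) are bearing (237,155), sleeve (242,180), gear (246,213) and nut (254,245). The tray is the farther rack, at (345,205). Next I'll fit the poses from depth.

```bash
python3 - <<'E'
from h import *
for tag in ['scene0','side0']:
    im=load(tag);P=cloud(im);rgb=im['pixels'].astype(int)
    ok=im['range_z']>0
    hsv=cv2.cvtColor(im['pixels'],cv2.COLOR_RGB2HSV)
    x,y,z=P[...,0],P[...,1],P[...,2]
    reg=ok&(x>.2)&(x<.75)&(abs(y)<.35)
    wood=reg&(hsv[...,0]>10)&(hsv[...,0]<25)&(hsv[...,1]>60)&(hsv[...,2]>150)&(abs(z-.01)<.006)
    def rect(m):
        m=cv2.morphologyEx(m.astype(np.uint8),cv2.MORPH_OPEN,np.ones((2,2)))
        n,l,s,c=cv2.connectedComponentsWithStats(m); 
        k=1+np.argmax(s[1:,4]); q=P[l==k]
        r=cv2.minAreaRect((q[:,:2]*1000).astype(np.float32)); return r,len(q),np.median(q[:,2])
    print(tag,'board',rect(wood))
    # by z: tall clusters
    m=(reg&(z>.028)&(z<.12)).astype(np.uint8)
    n,l,s,c=cv2.connectedComponentsWithStats(m)
    for k in range(1,n):
        if s[k,4]>25:
            q=P[l==k]; top=np.percentile(q[:,2],95); t=q[q[:,2]>top-.004]
            print('blob',c[k].round(),s[k,4],'top',top.round(4),'ctr',((t.min(0)+t.max(0))/2).round(4)[:2],'mean',t.mean(0).round(4)[:2],'ext',np.ptp(t,axis=0).round(3)[:2])
    # dark discs
    cv2.imwrite(f'pics/{tag}_big.png',cv2.cvtColor(cv2.resize(im['pixels'][130:320,130:350] if tag=='scene0' else im['pixels'][130:290,190:410],None,fx=3.5,fy=3.5,interpolation=cv2.INTER_CUBIC),cv2.COLOR_RGB2BGR))
E
```

```text
scene0 board (((542.2443237304688, 204.76068115234375), (659.767333984375, 269.3310546875), 59.49516296386719), 1908, np.float64(0.011547581756099358))
blob [231. 166.] 339 top 0.0499 ctr [ 0.4606 -0.0785] mean [ 0.4608 -0.0782] ext [0.046 0.049]
blob [255. 182.] 352 top 0.0489 ctr [ 0.4484 -0.0042] mean [ 0.4485 -0.0039] ext [0.027 0.028]
blob [278. 194.] 309 top 0.0753 ctr [0.4416 0.0687] mean [0.4424 0.0688] ext [0.033 0.033]
blob [305. 216.] 437 top 0.0462 ctr [0.4336 0.1455] mean [0.4341 0.1456] ext [0.051 0.052]
blob [359. 295.] 122 top 0.0932 ctr [0.5033 0.3468] mean [0.5038 0.3473] ext [0.035 0.006]
side0 board (((323.0690612792969, 170.38101196289062), (43.47278594970703, 13.776148796081543), 21.003366470336914), 70, np.float64(0.005201637637406863))
blob [265.  84.] 467 top 0.0887 ctr [0.5022 0.3446] mean [0.5022 0.3455] ext [0.039 0.01 ]
blob [239. 166.] 850 top 0.0721 ctr [0.4422 0.0666] mean [0.442  0.0661] ext [0.031 0.031]
blob [246. 212.] 554 top 0.0461 ctr [ 0.4479 -0.0112] mean [ 0.4479 -0.007 ] ext [0.027 0.041]
blob [254. 244.] 604 top 0.0474 ctr [ 0.4595 -0.0802] mean [ 0.4593 -0.081 ] ext [0.046 0.052]
```

```bash
python3 - <<'E'
from h import *
# dark blobs inside tray, z=.01
for tag in ['scene0','side0']:
    im=load(tag);P=cloud(im);g=im['pixels'].max(2);z=P[...,2]
    m=((g<45)&(z>.004)&(z<.03)).astype(np.uint8)
    n,l,s,c=cv2.connectedComponentsWithStats(m)
    for k in range(1,n):
        if s[k,4]>150 :
            mm=(l==k).astype(np.uint8); cs,_=cv2.findContours(mm,cv2.RETR_EXTERNAL,cv2.CHAIN_APPROX_NONE)
            e=cv2.fitEllipse(max(cs,key=len)); p=P[l==k]
            print(tag,np.round(e[0],1),s[k,4],'z',np.median(p[:,2]).round(4),'ctr',ray(im,*e[0],.010).round(4)[:2], p.mean(0).round(4)[:2],np.ptp(p,axis=0).round(3)[:2])
E
```

```text
scene0 [101.9 143.1] 653 z 0.0194 ctr [ 0.6471 -0.4029] [ 0.4467 -0.544 ] [0.314 0.2  ]
```

View pics/side0_big.png

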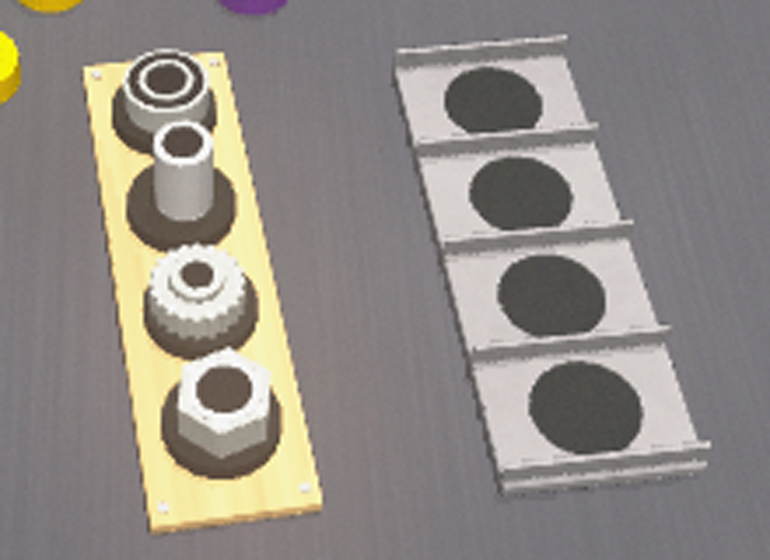

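View pics/scene0_big.png

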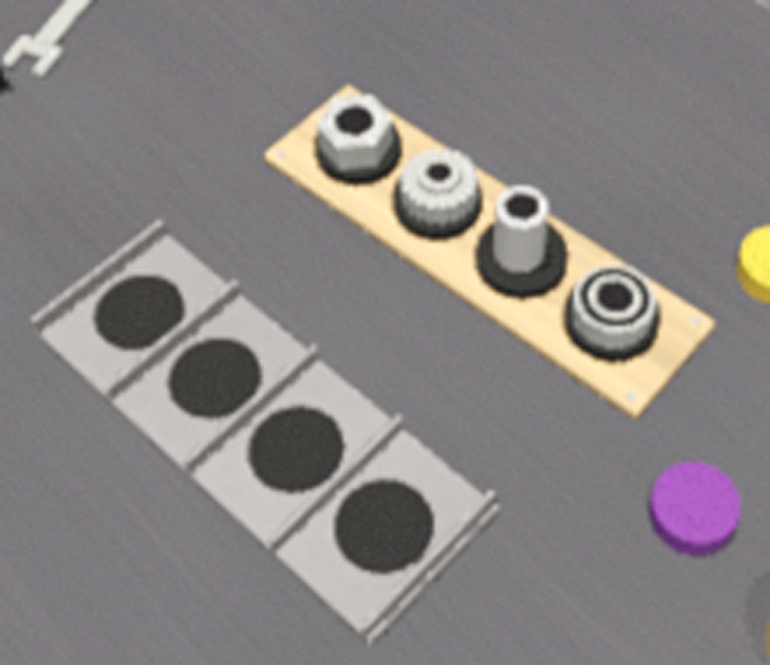

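```bash
python3 - <<'E'
from h import *
for tag,pts in [('scene0',[(170,219),(191,238),(214,258),(240,280)]),('side0',[(331,159),(339,185),(347,215),(357,246)])]:
    im=load(tag);g=im['pixels'].max(2)
    for u,v in pts: print(tag,g[v,u],g[v,u+4], im['range_z'][v,u],cloud(im)[v,u].round(4))
    m=(g<70).astype(np.uint8)
    n,l,s,c=cv2.connectedComponentsWithStats(m,connectivity=4)
    for u,v in pts:
        k=l[v,u]; cs,_=cv2.findContours((l==k).astype(np.uint8),cv2.RETR_EXTERNAL,cv2.CHAIN_APPROX_NONE)
        e=cv2.fitEllipse(max(cs,key=len)); print(k,s[k],np.round(e[0],1),np.round(e[1],1),ray(im,*e[0],.010).round(4)[:2])
E
```

```text
scene0 60 65 0.8749608 [ 0.6526 -0.0721  0.0102]
scene0 62 62 0.841527 [0.6477 0.0031 0.012 ]
scene0 66 68 0.81212485 [0.6409 0.0761 0.011 ]
scene0 65 63 0.78058976 [0.6331 0.1523 0.0113]
60 [158 210  24  19 340] [169.3 218.8] [17.3 23.5] [ 0.6536 -0.0737]
67 [179 228  25  20 394] [191.  237.6] [19.1 24.3] [0.6466 0.0011]
68 [202 247  26  23 447] [214.2 258.1] [21.3 24.8] [0.6404 0.0761]
69 [226 268  27  25 514] [239.3 280. ] [23.7 25.8] [0.6338 0.1509]
side0 78 78 1.0702087 [0.6353 0.149  0.0094]
side0 77 82 1.0245484 [0.642  0.0761 0.0086]
side0 81 79 0.9747887 [ 0.6463 -0.0016  0.0091]
side0 79 79 0.93037903 [ 0.6541 -0.0733  0.0078]
0 [     0      0    512    384 195601] [255.4 191.4] [445.2 616.9] [0.4687 0.0635]
0 [     0      0    512    384 195601] [255.4 191.4] [445.2 616.9] [0.4687 0.0635]
0 [     0      0    512    384 195601] [255.4 191.4] [445.2 616.9] [0.4687 0.0635]
0 [     0      0    512    384 195601] [255.4 191.4] [445.2 616.9] [0.4687 0.0635]
```

The tray discs show at scene pixels (169,219), (191,238), (214,258) and (239,280). The nut's flats face roughly ±x, so opening the jaws along x suits all four parts. Next: refine with side ellipses, and check tool yaw.

```bash
python3 - <<'E'
from h import *
from scipy.spatial.transform import Rotation as Ro
print([a for a in dir(manip) if a[0]!='_'],manip.finger_overhang)
s=manip.get_state();q=s['ee_rot'];R=Ro.from_quat(np.roll(q,-1)).as_matrix();print(R.round(3))
im=load('side0');g=im['pixels'].max(2);z=cloud(im)
m=(g<110).astype(np.uint8)
for u,v in [(331,159),(339,185),(347,215),(357,246)]:
    w=np.zeros_like(m);w[v-16:v+17,u-20:u+21]=m[v-16:v+17,u-20:u+21]
    n,l,ss,c=cv2.connectedComponentsWithStats(w,connectivity=4);k=l[v,u]
    cs,_=cv2.findContours((l==k).astype(np.uint8),cv2.RETR_EXTERNAL,cv2.CHAIN_APPROX_NONE)
    e=cv2.fitEllipse(max(cs,key=len)); print(ss[k],np.round(e[0],1),np.round(e[1],1),ray(im,*e[0],.010).round(4)[:2])
E
```

```text
['MotionError', 'finger_overhang', 'get_image', 'get_state', 'sign_off'] 0.017
[[ 0.391 -0.001 -0.92 ]
 [ 0.92  -0.001  0.391]
 [-0.001 -1.     0.   ]]
[317 149  28  19 413] [330.2 158.6] [17.8 27.5] [0.6336 0.1498]
[324 175  29  21 476] [338.2 185.1] [20.  28.3] [0.6399 0.0748]
[332 203  31  23 558] [347.1 214.2] [22.3 29.9] [ 6.467e-01 -3.000e-04]
[341 233  32  27 657] [356.8 246.4] [24.9 31.6] [ 0.6531 -0.0755]
```

View pics/wrist0.png

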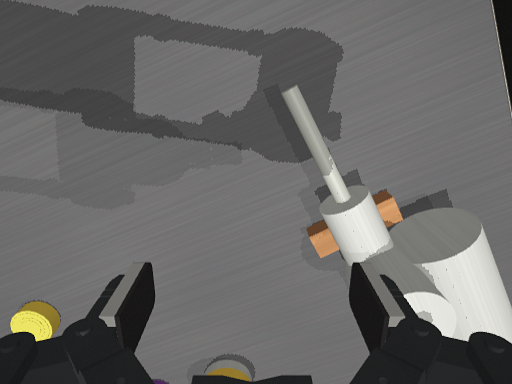

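arm_command --commands '[[8.5,[2.1,-3.8,-0.4],-0.105],[8.5,[2.1,-3.8,-0.4],-0.105],[8.5,[2.1,-3.8,-0.4],-0.105],[8.5,[2.1,-3.8,-0.4],-0.105],[8.5,[2.1,-3.8,-0.4],-0.105],[8.5,[2.1,-3.8,-0.4],-0.105],[8.5,[2.1,-3.8,-0.4],-0.105],[8.5,[2.1,-3.8,-0.4],-0.105],[8.5,[2.1,-3.8,-0.4],-0.105],[8.5,[2.1,-3.8,-0.4],-0.105],[5.2,[0,0,0],0],[5.2,[0,0,0],0]]'

```text
clock: 1.35
position: [0.4349, 0.1485, 0.208]
ee_rot: [0.706, -0.706, -0.041, 0.042]
contact_force: [0.2, 1.2, -0.0]
width: 0.0587
```

```bash
python3 - <<'E'
from h import *
for n in ['side','wrist']: snap(n,n+'1')
s=manip.get_state();print(s['clock'],s['position'],s['width'],s['contact_force'],s['qpos'])
im=load('side1');P=cloud(im);x,y,z=P[...,0],P[...,1],P[...,2]
m=(im['range_z']>0)&(x>.3)&(x<.56)&(y>.04)&(y<.22)&(z>.1)&(z<.24)
for a,b in[(.3,.43),(.44,.56)]:
    q=P[m&(x>a)&(x<b)]; print(len(q),np.percentile(q[:,2],[0,1,5,20]),q[q[:,2]<np.percentile(q[:,2],5)].mean(0))
c=im['pixels'];v,u=np.nonzero(m);print(u.min(),u.max(),v.min(),v.max())
cv2.imwrite('pics/s1b.png',cv2.cvtColor(cv2.resize(c[max(0,v.min()-20):v.max()+40,u.min()-30:u.max()+30],None,fx=4,fy=4),cv2.COLOR_RGB2BGR))
E
```

```text
1.45 [0.4342825  0.14983097 0.2081986 ] 0.05213284138172428 [-0.4839127   0.3430186  -0.10509844] [1.80087865e-01 1.30309974e-01 1.80207462e+00 6.79592529e-04
 1.20987202e+00 5.99992408e-02]
140 [0.19741671 0.19817387 0.2018814  0.20757035] [0.40352051 0.13474336 0.1994888 ]
148 [0.19279065 0.19686168 0.20044467 0.20741155] [0.46698868 0.14556014 0.19774198]
204 268 74 97
```

View pics/wrist1.png

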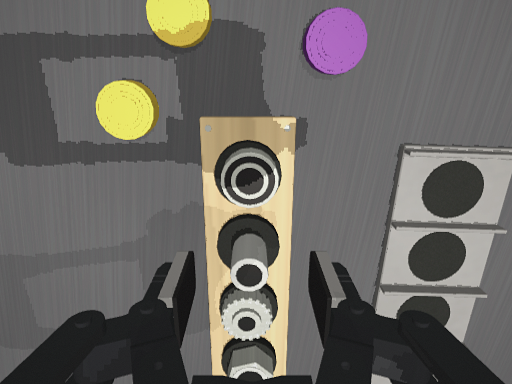

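View pics/side1.png

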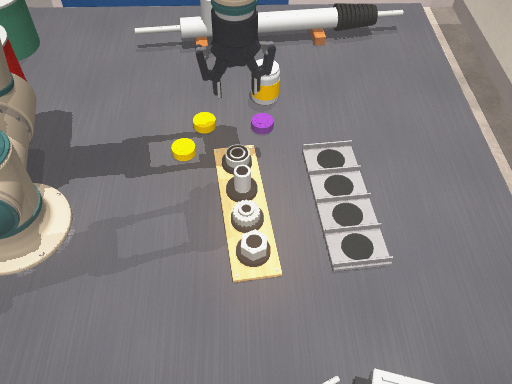

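Wrist view: the jaws line up with the board's x, and the bearing is at (248,179). At 52 mm opening the tips stand about 11 mm ahead of the TCP. Now I'll refine all positions from the wrist depth.

```bash
python3 - <<'E'
from h import *
im=load('wrist1');P=cloud(im);x,y,z=P[...,0],P[...,1],P[...,2]
def blob(px,zlo,zhi):
    m=((z>zlo)&(z<zhi)&(im['range_z']>0)).astype(np.uint8)
    n,l,s,c=cv2.connectedComponentsWithStats(m);k=l[px[1],px[0]]
    q=P[l==k]; (cx,cy),r=cv2.minEnclosingCircle((q[:,:2]*1000).astype(np.float32))
    print(px,len(q),'z',np.median(q[:,2]).round(4),'bbox',((q.min(0)+q.max(0))/2).round(4),'circ',round(cx,1),round(cy,1),round(r,1))
for px in [(248,160),(248,180)]: blob(px,.037,.048)
blob((236,272),.066,.08)
blob((230,322),.036,.055)
for px in [(453,188),(437,257),(425,306)]: print(px,P[px[1],px[0]].round(4))
g=im['pixels'].max(2)
for u,v in [(453,188),(437,257)]:
    m=(g<75).astype(np.uint8);w=np.zeros_like(m);w[v-35:v+35,u-40:u+40]=m[v-35:v+35,u-40:u+40]
    n,l,ss,c=cv2.connectedComponentsWithStats(w,connectivity=4);k=l[v,u]
    cs,_=cv2.findContours((l==k).astype(np.uint8),cv2.RETR_EXTERNAL,cv2.CHAIN_APPROX_NONE)
    e=cv2.fitEllipse(cv2.convexHull(max(cs,key=len))); print(ss[k],np.round(e[0],1),np.round(e[1],1),ray(im,*e[0],.010).round(4)[:2])
E
```

```text
(248, 160) 2567 z 0.0415 bbox [0.4323 0.1454 0.0406] circ 432.0 145.0 26.0
(248, 180) 2567 z 0.0415 bbox [0.4323 0.1454 0.0406] circ 432.0 145.0 26.0
(236, 272) 1072 z 0.0711 bbox [0.4409 0.0687 0.0696] circ 441.0 68.6 17.0
(230, 322) 1687 z 0.0394 bbox [ 0.4466 -0.0043  0.0416] circ 446.6 -4.4 27.2
(453, 188) [0.6335 0.1518 0.0087]
(437, 257) [0.6397 0.0757 0.0098]
(425, 306) [0.6444 0.0143 0.0101]
[ 422  161   62   57 2678] [452.4 188.6] [52.6 64.5] [0.6323 0.1515]
[ 409  232   57   49 2162] [436.6 256. ] [46.5 58.9] [0.6388 0.0769]
```

arm_command --commands '[[8.5,[-0.2,-0.4,-2.0],0],[8.5,[0,0,-4.0],0],[8.5,[0,0,-4.0],0],[8.5,[0,0,-3.0],0],[8.5,[0,0,-2.0],0],[8.5,[0,0,-1.1],0],[8.5,[0,0,0],0],[8.5,[0,0,0],0]]' --grip_force 50

```text
clock: 2.25
position: [0.4333, 0.146, 0.048]
ee_rot: [0.706, -0.706, -0.043, 0.042]
contact_force: [-0.2, 0.3, 0.7]
width: 0.0852
```

```bash
python3 - <<'E'
from h import *
snap('wrist','wrist2')
s=manip.get_state();print(s['clock'],s['position'],s['width'],s['contact_force'])
E
```

```text
2.3 [0.43374155 0.14588719 0.04834062] 0.08517043035265685 [ 0.9561665  -0.43881913 -0.24672183]
```

View pics/wrist2.png

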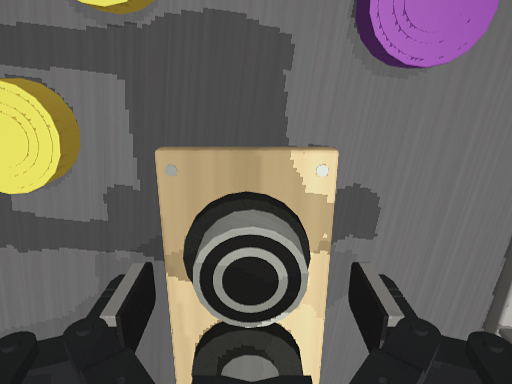

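The bearing is centred between the jaws at (250,280). I'll go 11 mm lower and close.

arm_command --commands '[[8.5,[-0.1,-0.05,-1.1],0],[8.5,[0,0,0],0],[4.5,[0,0,0],0],[4.5,[0,0,0],0],[4.5,[0,0,0],0],[4.5,[0,0,0],0],[4.5,[0,0,0],0],[4.5,[0,0,0],0]]' --grip_force 50

```text
clock: 3.1
position: [0.4326, 0.1448, 0.0374]
ee_rot: [0.706, -0.706, -0.043, 0.041]
contact_force: [-1.6, -0.7, 6.0]
width: 0.0506
```

arm_command --commands '[[4.5,[0,0,2.0],0],[4.5,[0,0,3.0],0],[4.5,[0,0,3.0],0],[4.5,[2.5,-2.4,0],-0.028],[4.5,[2.8,-2.8,0],0],[4.5,[2.8,-2.8,0],0],[4.5,[2.8,-2.8,0],0],[4.5,[2.8,-2.8,0],0],[4.5,[2.8,-2.8,0],0],[4.5,[2.8,-2.8,0],0],[4.5,[2.8,-2.8,0],0],[4.5,[0,0,0],0]]'

```text
clock: 4.3
position: [0.6571, -0.0798, 0.1161]
ee_rot: [-0.705, 0.708, 0.033, -0.029]
contact_force: [0.2, 0.6, -1.1]
width: 0.0498
```

arm_command --commands '[[4.5,[0,0,0],0],[4.5,[0,0,0],0]]'

```text
clock: 4.5
position: [0.6517, -0.0745, 0.1159]
ee_rot: [0.707, -0.706, -0.032, 0.033]
contact_force: [0.5, 0.8, -1.6]
width: 0.0501
```

```bash
python3 - <<'E'
from h import *
snap('wrist','wrist3');snap('side','side3')
s=manip.get_state();print(s['clock'],s['position'],s['width'],s['contact_force'])
E
```

```text
4.6 [ 0.6518237  -0.07419866  0.11631048] 0.050428546235572656 [-0.86168275  0.51841225 -1.5137185 ]
```

View pics/wrist3.png

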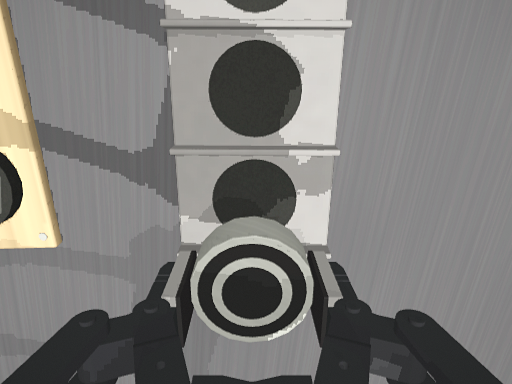

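View pics/side3.png

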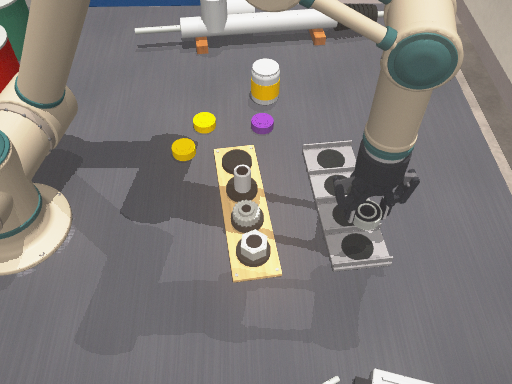

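The bearing is held level at (252,288), over bay 4. Check its offset from the TCP and the bay centres.

```bash
cat >> h.py <<'E'
def bays(im,pts,th=85,h=.01):
    g=im['pixels'].max(2)
    for u,v in pts:
        m=(g<th).astype(np.uint8)
        n,l,ss,c=cv2.connectedComponentsWithStats(m,connectivity=4);k=l[v,u]
        cs,_=cv2.findContours((l==k).astype(np.uint8),cv2.RETR_EXTERNAL,cv2.CHAIN_APPROX_NONE)
        e=cv2.fitEllipse(cv2.convexHull(max(cs,key=len))); print(ss[k],np.round(e[0],1),np.round(e[1],1),ray(im,*e[0],h).round(4)[:2])
def top(im,px,zlo,zhi):
    P=cloud(im);z=P[...,2]
    m=((z>zlo)&(z<zhi)&(im['range_z']>0)).astype(np.uint8)
    n,l,s,c=cv2.connectedComponentsWithStats(m);k=l[px[1],px[0]]
    q=P[l==k]; (cx,cy),r=cv2.minEnclosingCircle((q[:,:2]*1000).astype(np.float32))
    print(px,len(q),'z',np.median(q[:,2]).round(4),'bbox',((q.min(0)+q.max(0))/2).round(4),np.ptp(q,axis=0).round(4),'circ',round(cx,1),round(cy,1),round(r,1))
E
python3 - <<'E'
from h import *
im=load('wrist3'); bays(im,[(255,88)],90)
P=cloud(im);print(P[288,252],P[230,252],P[325,252])
top(im,(252,285),.117,.127)
E
```

```text
[ 209   40   93   97 7020] [254.7  88. ] [92.6 96.2] [0.6459 0.002 ]
[ 0.65114345 -0.07088126  0.12138741] [ 0.6490845  -0.04877877  0.11394622] [ 0.65291444 -0.09003709  0.12013818]
(252, 285) 11787 z 0.1199 bbox [ 0.6506 -0.0742  0.122 ] [0.0776 0.0525 0.01  ] circ 650.6 -67.7 39.0
```

arm_command --commands '[[4.5,[0.1,0,-3.0],0],[4.5,[0,0,-3.0],0],[4.5,[0,0,-1.5],0],[4.5,[0,0,-0.8],0],[4.5,[0,0,-0.4],0],[4.5,[0,0,-0.2],0],[4.5,[0,0,0],0],[4.5,[0,0,0],0]]'

```text
clock: 5.4
position: [0.6545, -0.0753, 0.0283]
ee_rot: [-0.706, 0.707, 0.033, -0.032]
contact_force: [0.2, 0.3, -1.8]
width: 0.0504
```

arm_command --commands '[[4.5,[0,0,-0.1],0],[4.5,[0,0,-0.1],0],[4.5,[0,0,0],0]]'

```text
clock: 5.7
position: [0.654, -0.0754, 0.0255]
ee_rot: [-0.706, 0.706, 0.032, -0.032]
contact_force: [-0.3, 0.4, -1.0]
width: 0.0506
```

arm_command --commands '[[4.5,[0,0,-0.1],0],[4.5,[0,0,0],0]]'

```text
clock: 5.9
position: [0.654, -0.0754, 0.0255]
ee_rot: [-0.706, 0.706, 0.032, -0.032]
contact_force: [-1.8, -0.0, 4.9]
width: 0.0508
```

arm_command --commands '[[8.5,[0,0,0],0],[8.5,[0,0,0],0],[8.5,[0,0,0],0],[8.5,[0,0,0.5],0],[8.5,[0,0,3.0],0],[8.5,[0,0,4.0],0],[8.5,[0,0,4.0],0],[8.5,[0,0,0],0]]'

```text
clock: 6.7
position: [0.6579, -0.0761, 0.1463]
ee_rot: [-0.705, 0.708, 0.037, -0.028]
contact_force: [1.2, 0.5, -0.2]
width: 0.085
```

```bash
python3 - <<'E'
from h import *
im=snap('wrist','wrist4')
s=manip.get_state();print(s['clock'],s['position'],s['width'],s['contact_force'])
top(im,(252,300),.024,.034)
E
```

```text
6.75 [ 0.65615933 -0.07572497  0.14337865] 0.08495199942392592 [ 0.16701905 -0.17396305 -0.45842779]
(252, 300) 192477 z -0.0006 bbox [ 0.6816 -0.1134  0.1331] [0.5013 0.3747 0.2747] circ 675.4 -144.4 267.9
```

View pics/wrist4.png

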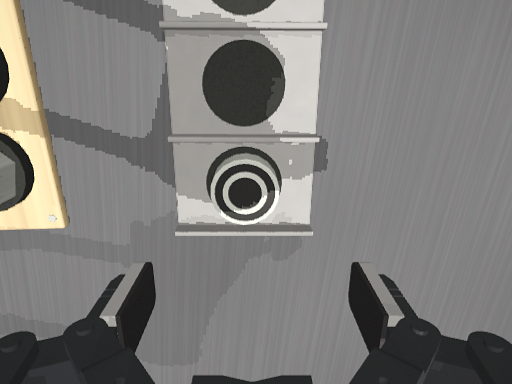

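The bearing stands upright on its disc at (245,190). Now on to the sleeve.

```bash
python3 - <<'E'
from h import *
im=load('wrist4');top(im,(245,212),.026,.034)
bays(im,[(244,82)],90)
E
```

```text
(245, 212) 3582 z 0.0295 bbox [ 0.6535 -0.0751  0.0293] [0.051  0.0518 0.0065] circ 653.4 -75.1 26.0
[ 202   40   83   86 5592] [243.1  82.6] [82.4 86.1] [0.6459 0.0018]
```

arm_command --commands '[[8.5,[-2.6,1.8,0],0.028],[8.5,[-3.2,2.1,0],0],[8.5,[-3.2,2.1,0],0],[8.5,[-3.2,2.1,0],0],[8.5,[-3.2,2.1,0],0],[8.5,[-3.2,2.1,0],0],[8.5,[-2.6,2.1,0],0],[8.5,[0,0,0],0],[8.5,[0,0,0],0],[8.5,[0,0,0],0]]'

```text
clock: 7.75
position: [0.4428, 0.0683, 0.1391]
ee_rot: [-0.706, 0.706, 0.042, -0.042]
contact_force: [-1.4, 0.1, 0.0]
width: 0.085
```

```bash
python3 - <<'E'
from h import *
im=snap('wrist','wrist5')
s=manip.get_state();print(s['clock'],s['position'],s['width'],s['contact_force'])
E
```

```text
7.8 [0.44300328 0.06822687 0.13915252] 0.08481850140796338 [-0.14193696  0.58632554  0.5644281 ]
```

View pics/wrist5.png

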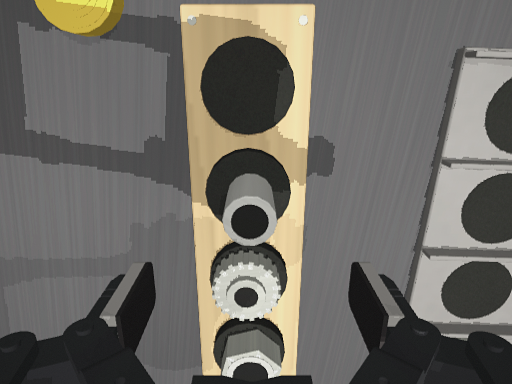

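```bash
python3 - <<'E'
from h import *
im=load('wrist5');top(im,(250,237),.067,.078);top(im,(246,315),.036,.044);top(im,(225,345),.042,.052)
P=cloud(im)
print(P[345,225],P[298,225])
E
```

```text
(250, 237) 2210 z 0.0711 bbox [0.441  0.0685 0.0702] [0.0334 0.0335 0.0064] circ 440.9 68.6 17.0
(246, 315) 2107 z 0.0389 bbox [ 0.4468 -0.0042  0.04  ] [0.0529 0.0535 0.008 ] circ 446.7 -4.4 27.0
(225, 345) 193886 z -0.0 bbox [0.4604 0.0353 0.1297] [0.4736 0.3715 0.2677] circ 448.6 14.6 257.1
[ 0.4359966  -0.07365757  0.02067004] [ 0.43145597 -0.0119947   0.03833752]
```

arm_command --commands '[[8.5,[-0.15,0,-3.0],0],[8.5,[0,0,-3.0],0],[8.5,[0,0,-2.2],0],[8.5,[0,0,-1.2],0],[8.5,[0,0,0],0],[2.8,[0,0,0],0],[2.8,[0,0,0],0],[2.8,[0,0,0],0],[2.8,[0,0,0],0],[2.8,[0,0,0],0],[2.8,[0,0,0],0],[2.8,[0,0,0],0]]'

```text
clock: 9.0
position: [0.4412, 0.0687, 0.0462]
ee_rot: [-0.706, 0.706, 0.043, -0.041]
contact_force: [-0.6, -0.1, 6.5]
width: 0.033
```

arm_command --commands '[[2.8,[0,0,2.0],0],[2.8,[0,0,3.0],0],[2.8,[0,0,3.0],0],[2.8,[2.5,-0.8,0],-0.028],[2.8,[3.0,-1.0,0],0],[2.8,[3.0,-1.0,0],0],[2.8,[3.0,-1.0,0],0],[2.8,[3.0,-1.0,0],0],[2.8,[3.0,-1.0,0],0],[2.8,[3.0,-1.0,0],0],[2.8,[0,0,0],0],[2.8,[0,0,0],0]]'

```text
clock: 10.2
position: [0.6448, 0.0007, 0.1241]
ee_rot: [0.707, -0.706, -0.031, 0.033]
contact_force: [-0.6, -0.2, -2.3]
width: 0.0327
```

arm_command --commands '[[2.8,[0,0,0],0]]'

```text
clock: 10.3
position: [0.6438, 0.0012, 0.1246]
ee_rot: [0.707, -0.706, -0.031, 0.033]
contact_force: [-0.1, 0.5, -1.5]
width: 0.033
```

```bash
python3 - <<'E'
from h import *
im=snap('wrist','wrist6')
s=manip.get_state();print(s['clock'],s['position'],s['width'],s['contact_force'])
E
```

```text
10.35 [0.64385194 0.00123489 0.12488893] 0.03310039096404203 [-0.50764063 -0.63270977 -2.73076458]
```

View pics/wrist6.png

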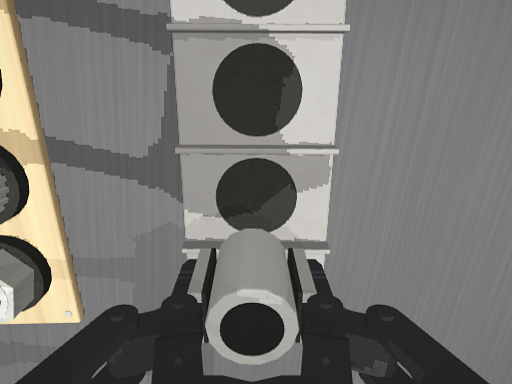

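The sleeve is held upright. Lower it into bay 3.

arm_command --commands '[[2.8,[0.15,0,-3.0],0],[2.8,[0,0,-3.0],0],[2.8,[0,0,-1.5],0],[2.8,[0,0,-0.8],0],[2.8,[0,0,-0.4],0],[2.8,[0,0,-0.1],0],[2.8,[0,0,0],0],[2.8,[0,0,0],0]]'

```text
clock: 11.15
position: [0.6476, 0.0007, 0.0384]
ee_rot: [-0.706, 0.706, 0.033, -0.031]
contact_force: [0.3, -0.1, -2.6]
width: 0.0326
```

arm_command --commands '[[2.8,[-0.05,0,-0.1],0],[2.8,[0,0,-0.1],0],[2.8,[0,0,0],0],[2.8,[0,0,0],0]]'

```text
clock: 11.55
position: [0.6464, 0.0007, 0.0353]
ee_rot: [0.706, -0.706, -0.032, 0.032]
contact_force: [-0.1, 0.5, -2.3]
width: 0.0327
```

arm_command --commands '[[2.8,[0,0,-0.1],0],[2.8,[0,0,-0.05],0],[2.8,[0,0,0],0]]'

```text
clock: 11.85
position: [0.6466, 0.0007, 0.0343]
ee_rot: [-0.706, 0.706, 0.032, -0.032]
contact_force: [-1.3, 0.5, 1.9]
width: 0.033
```

Contact felt. Release, rise, and go to the gear.

arm_command --commands '[[8.5,[0,0,0],0],[8.5,[0,0,0],0],[8.5,[0,0,0],0],[8.5,[0,0,0],0],[8.5,[0,0,1.0],0],[8.5,[0,0,3.0],0],[8.5,[0,0,4.0],0],[8.5,[0,0,3.0],0],[8.5,[0,0,0],0]]'

```text
clock: 12.75
position: [0.6498, 0.0005, 0.15]
ee_rot: [-0.706, 0.707, 0.036, -0.028]
contact_force: [0.4, 0.4, 0.1]
width: 0.0857
```

```bash
python3 - <<'E'
from h import *
im=snap('wrist','wrist7')
s=manip.get_state();print(s['clock'],s['position'],s['width'],s['contact_force'])
E
```

```text
12.8 [6.48178257e-01 5.68163713e-04 1.47415990e-01] 0.08508421811479555 [-0.51718897 -0.54740484 -0.30829488]
```

View pics/wrist7.png

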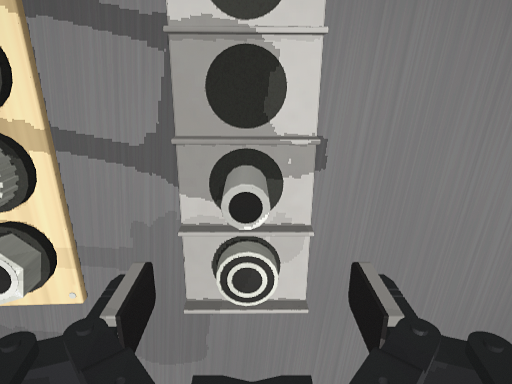

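arm_command --commands '[[8.5,[-2.0,0,0],0.028],[8.5,[-3.0,0,0],0],[8.5,[-3.0,-0.1,0],0],[8.5,[-3.0,-0.1,0],0],[8.5,[-3.0,-0.1,0],0],[8.5,[-3.0,-0.1,0],0],[8.5,[-3.0,-0.1,0],0],[8.5,[0,0,0],0],[8.5,[0,0,0],0],[8.5,[0,0,0],0]]'

```text
clock: 13.8
position: [0.4474, -0.0044, 0.1437]
ee_rot: [-0.706, 0.706, 0.042, -0.042]
contact_force: [0.9, 0.5, -0.5]
width: 0.0851
```

```bash
python3 - <<'E'
from h import *
im=snap('wrist','wrist8')
s=manip.get_state();print(s['clock'],s['position'],s['width'],s['contact_force'])
E
```

```text
13.85 [ 0.44753581 -0.00437089  0.14373212] 0.08501804010616695 [ 0.54570916  0.06087975 -0.09099094]
```

View pics/wrist8.png

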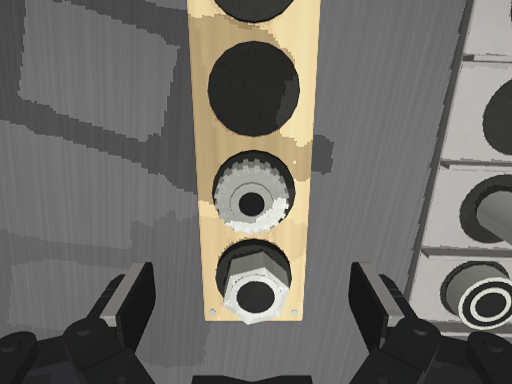

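The sleeve stands in its bay at (245,195). The gear is at (252,195). Lower and grip it, and measure the nut angle.

```bash
python3 - <<'E'
from h import *
im=load('wrist8');top(im,(252,225),.034,.044)
P=cloud(im);z=P[...,2]
m=((z>.042)&(z<.052)&(im['range_z']>0)).astype(np.uint8);m[:225]=0;m[330:]=0;m[:,:205]=0;m[:,300:]=0
n,l,s,c=cv2.connectedComponentsWithStats(m);k=1+np.argmax(s[1:,4]);q=P[l==k]
h=cv2.convexHull((q[:,:2]*1000).astype(np.float32))
print(s[k],np.median(q[:,2]),cv2.minEnclosingCircle(h))
H=h[:,0]
for a in np.arange(0,60,3): 
    print(a,[round(float(np.ptp(H@[np.cos(np.radians(a+b)),np.sin(np.radians(a+b))])),1) for b in (0,60,120)])
print((q.min(0)+q.max(0))/2)
E
```

```text
(252, 225) 2647 z 0.0389 bbox [ 0.4467 -0.0042  0.0391] [0.053  0.0527 0.0099] circ 446.7 -4.5 26.7
[ 223  266   66   59 2782] 0.04536415378951018 ((458.97967529296875, -79.2977523803711), 26.800508499145508)
0 [48.2, 49.3, 49.2]
3 [49.0, 50.1, 50.2]
6 [49.6, 51.0, 51.0]
9 [50.4, 51.8, 51.7]
12 [51.0, 52.5, 52.3]
15 [51.6, 53.0, 52.7]
18 [52.1, 53.3, 53.0]
21 [52.4, 53.5, 53.1]
24 [52.6, 53.6, 53.1]
27 [52.6, 53.5, 52.9]
30 [52.5, 53.3, 52.6]
33 [52.2, 52.9, 52.2]
36 [51.8, 52.4, 51.6]
39 [51.3, 51.7, 50.8]
42 [50.6, 51.0, 50.0]
45 [49.7, 50.1, 49.0]
48 [48.8, 49.2, 47.9]
51 [47.7, 48.3, 46.8]
54 [47.4, 47.4, 46.6]
57 [48.3, 48.2, 47.5]
[ 0.45876152 -0.07932795  0.04495121]
```

arm_command --commands '[[8.5,[0,0,-3.0],0],[8.5,[0,0,-3.0],0],[8.5,[0,0,-2.0],0],[8.5,[-0.1,0,-1.5],0],[8.5,[0,0,-0.9],0],[8.5,[0,0,-0.3],0],[8.5,[0,0,0],0],[8.5,[0,0,0],0]]'

```text
clock: 14.65
position: [0.4462, -0.0044, 0.0373]
ee_rot: [-0.706, 0.706, 0.043, -0.042]
contact_force: [-0.2, 1.1, -0.2]
width: 0.0851
```

arm_command --commands '[[4.2,[0.05,0,0],0],[4.2,[0,0,0],0],[4.2,[0,0,0],0],[4.2,[0,0,0],0],[4.2,[0,0,0],0],[4.2,[0,0,0],0],[4.2,[0,0,0],0]]'

```text
clock: 15.35
position: [0.4464, -0.0043, 0.0378]
ee_rot: [-0.706, 0.706, 0.043, -0.041]
contact_force: [-0.6, 0.4, 6.2]
width: 0.0473
```

arm_command --commands '[[4.2,[0,0,2.0],0],[4.2,[0,0,3.0],0],[4.2,[0,0,3.0],0],[4.2,[2.0,0.8,0],-0.028],[4.2,[2.9,1.2,0],0],[4.2,[2.9,1.2,0],0],[4.2,[2.9,1.2,0],0],[4.2,[2.9,1.2,0],0],[4.2,[2.9,1.2,0],0],[4.2,[2.9,1.2,0],0],[4.2,[0,0,0],0],[4.2,[0,0,0],0]]'

```text
clock: 16.55
position: [0.6393, 0.0759, 0.1157]
ee_rot: [-0.706, 0.706, 0.031, -0.033]
contact_force: [0.0, -0.1, -3.7]
width: 0.0475
```

arm_command --commands '[[4.2,[0,0,0],0]]'

```text
clock: 16.65
position: [0.6382, 0.0755, 0.1161]
ee_rot: [-0.706, 0.706, 0.031, -0.033]
contact_force: [-0.5, -0.2, -3.2]
width: 0.0475
```

```bash
python3 - <<'E'
from h import *
im=snap('wrist','wrist9')
s=manip.get_state();print(s['clock'],s['position'],s['width'],s['contact_force'])
E
```

```text
16.7 [0.63835097 0.07538098 0.11641091] 0.04676356431308504 [ 0.52934809  0.13202591 -2.21106181]
```

View pics/wrist9.png

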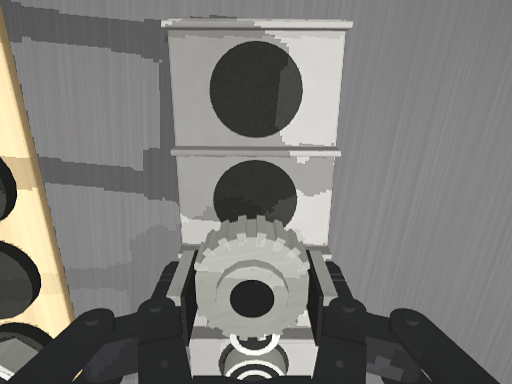

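The gear is held level, over bay 2. Lower it.

arm_command --commands '[[4.2,[0.05,0,-3.0],0],[4.2,[0,0,-3.0],0],[4.2,[0,0,-1.5],0],[4.2,[0,0,-0.8],0],[4.2,[0,0,-0.5],0],[4.2,[0,0,-0.1],0],[4.2,[0,0,-0.1],0],[4.2,[0,0,0],0],[4.2,[0,0,0],0]]'

```text
clock: 17.6
position: [0.6409, 0.0758, 0.0276]
ee_rot: [-0.706, 0.706, 0.033, -0.032]
contact_force: [-0.1, -0.5, -2.6]
width: 0.0473
```

arm_command --commands '[[4.2,[-0.05,0,-0.1],0],[4.2,[0,0,-0.1],0],[4.2,[0,0,0],0],[4.2,[0,0,0],0]]'

```text
clock: 18.0
position: [0.6401, 0.0758, 0.0258]
ee_rot: [-0.706, 0.706, 0.033, -0.032]
contact_force: [-0.8, 0.4, 4.6]
width: 0.0473
```

arm_command --commands '[[8.5,[0,0,0],0],[8.5,[0,0,0],0],[8.5,[0,0,0],0],[8.5,[0,0,0],0],[8.5,[0,0,1.0],0],[8.5,[0,0,3.0],0],[8.5,[0,0,4.0],0],[8.5,[0,0,3.0],0],[8.5,[0,0,0],0]]'

```text
clock: 18.9
position: [0.6434, 0.0758, 0.141]
ee_rot: [-0.706, 0.706, 0.036, -0.028]
contact_force: [0.8, -0.3, 0.6]
width: 0.0848
```

arm_command --commands '[[8.5,[-1.9,-1.7,0],-0.047],[8.5,[-2.7,-2.3,0],-0.05],[8.5,[-2.7,-2.3,0],-0.05],[8.5,[-2.7,-2.3,0],-0.04],[8.5,[-2.7,-2.3,0],0],[8.5,[-2.7,-2.3,0],0],[8.5,[-2.7,-2.3,0],0],[8.5,[0,0,0],0],[8.5,[0,0,0],0],[8.5,[0,0,0],0]]'

```text
clock: 19.9
position: [0.4598, -0.079, 0.135]
ee_rot: [0.706, -0.706, 0.033, -0.034]
contact_force: [0.7, -0.9, 0.1]
width: 0.0848
```

```bash
python3 - <<'E'
from h import *
im=snap('wrist','wrist10');snap('side','side10')
s=manip.get_state();print(s['clock'],s['position'],s['ee_rot'],s['width'],s['contact_force'])
P=cloud(im);z=P[...,2]
m=((z>.042)&(z<.052)&(im['range_z']>0)).astype(np.uint8);m[:,:205]=0;m[:,300:]=0
n,l,s,c=cv2.connectedComponentsWithStats(m)
for k in range(1,n):
    if s[k,4]>1000:
        q=P[l==k];H=(q[:,:2]*1000)
        print(s[k],c[k],(q.min(0)+q.max(0))/2)
        for a in range(-12,8,2): print(a,[round(float(np.ptp(H@[np.cos(np.radians(a+b)),np.sin(np.radians(a+b))])),1) for b in (0,60,120)])
E
```

```text
20.0 [ 0.45982074 -0.0788275   0.1348336 ] [ 0.706335   -0.70628308  0.03333389 -0.03382191] 0.08498012751515845 [0.38723808 0.35602771 0.38939849]
[ 217  170   70   75 3889] [250.83003343 207.42581641] [ 0.45872984 -0.0790931   0.04497323]
-12 [48.0, 48.0, 48.1]
-10 [47.1, 47.4, 47.5]
-8 [46.3, 47.0, 46.8]
-6 [46.1, 46.9, 46.8]
-4 [46.9, 47.2, 47.5]
-2 [47.6, 48.0, 48.3]
0 [48.3, 48.7, 49.0]
2 [49.0, 49.4, 49.7]
4 [49.7, 50.0, 50.3]
6 [50.3, 50.5, 50.9]
```

View pics/wrist10.png

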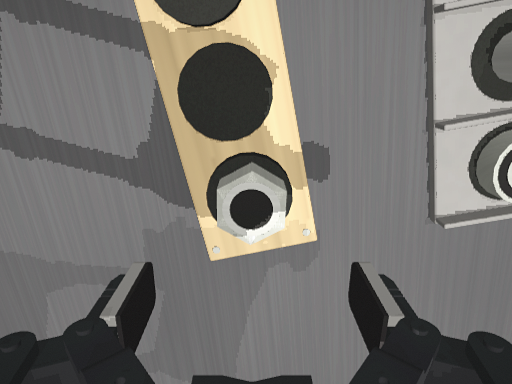

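View pics/side10.png

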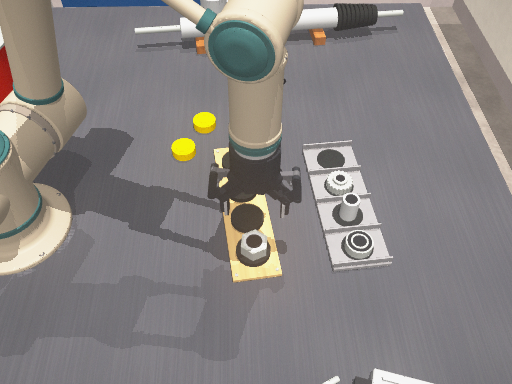

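Three parts are placed. The nut's flats are within 1° of the jaws. Grip it.

arm_command --commands '[[8.5,[0,0,-3.0],-0.015],[8.5,[0,0,-3.0],0],[8.5,[0,0,-2.0],0],[8.5,[-0.1,0,-1.2],0],[8.5,[0,0,-0.5],0],[8.5,[0,0,0],0],[8.5,[0,0,0],0],[3.9,[0,0,0],0],[3.9,[0,0,0],0],[3.9,[0,0,0],0],[3.9,[0,0,0],0],[3.9,[0,0,0],0]]'

```text
clock: 21.2
position: [0.4585, -0.0794, 0.0386]
ee_rot: [-0.706, 0.706, -0.039, 0.04]
contact_force: [-0.4, 0.8, 6.8]
width: 0.0448
```

arm_command --commands '[[3.9,[0,0,0],0],[3.9,[0,0,0],0]]'

```text
clock: 21.4
position: [0.4585, -0.0795, 0.0386]
ee_rot: [-0.706, 0.706, -0.039, 0.04]
contact_force: [-1.3, 0.6, 5.8]
width: 0.0448
```

arm_command --commands '[[3.9,[0,0,2.0],0],[3.9,[0,0,3.0],0],[3.9,[0,0,3.0],0],[3.9,[1.9,2.3,0],0.02],[3.9,[1.9,2.6,0],0.03],[3.9,[1.9,2.6,0],0.03],[3.9,[2.0,2.6,0],0.03],[3.9,[2.0,2.6,0],0.03],[3.9,[2.0,2.6,0],0.03],[3.9,[2.0,2.6,0],0.03],[3.9,[2.0,2.6,0],0],[3.9,[1.8,2.5,0],0]]'

```text
clock: 22.6
position: [0.6332, 0.1518, 0.117]
ee_rot: [-0.706, 0.706, 0.031, -0.032]
contact_force: [0.7, -0.5, -2.4]
width: 0.0452
```

arm_command --commands '[[3.9,[0,0,0],0],[3.9,[0,0,0],0],[3.9,[0,0,0],0]]'

```text
clock: 22.9
position: [0.6317, 0.1499, 0.1171]
ee_rot: [-0.706, 0.707, 0.031, -0.032]
contact_force: [0.1, 0.4, -2.5]
width: 0.045
```

```bash
python3 - <<'E'
from h import *
im=snap('wrist','wrist11')
s=manip.get_state();print(s['clock'],s['position'],s['width'],s['contact_force'])
E
```

```text
22.95 [0.63181495 0.14977336 0.11744298] 0.04483244641316064 [-0.18597338  0.25148397 -1.98089641]
```

View pics/wrist11.png

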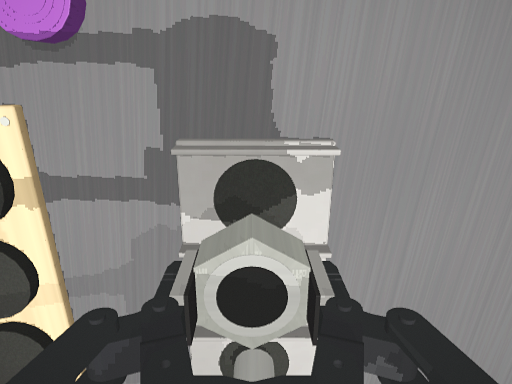

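The nut is held squarely over the end bay; the disc at (255,195) is its own bay. Lower it.

arm_command --commands '[[3.9,[0.05,0.08,-3.0],0],[3.9,[0,0,-3.0],0],[3.9,[0,0,-1.5],0],[3.9,[0,0,-0.8],0],[3.9,[0,0,-0.5],0],[3.9,[0,0,-0.1],0],[3.9,[0,0,-0.1],0],[3.9,[0,0,0],0],[3.9,[0,0,0],0]]'

```text
clock: 23.85
position: [0.6339, 0.1516, 0.0286]
ee_rot: [0.706, -0.706, -0.032, 0.031]
contact_force: [0.6, 0.4, -1.3]
width: 0.045
```

arm_command --commands '[[3.9,[-0.05,0,-0.1],0],[3.9,[0,0,-0.1],0],[3.9,[0,0,0],0],[3.9,[0,0,0],0]]'

```text
clock: 24.25
position: [0.633, 0.1516, 0.0267]
ee_rot: [0.706, -0.706, -0.032, 0.031]
contact_force: [-1.9, 0.1, 6.0]
width: 0.0454
```

Contact. Release, rise and move clear.

arm_command --commands '[[8.5,[0,0,0],0],[8.5,[0,0,0],0],[8.5,[0,0,0],0],[8.5,[0,0,0],0],[8.5,[0,0,1.0],0],[8.5,[0,0,3.0],0],[8.5,[0,0,4.0],0],[8.5,[0,0,4.0],0],[8.5,[-2,2,3.0],0],[8.5,[-4,2,1],0],[8.5,[-4,2,0],0],[8.5,[-4,2,0],0]]'

```text
clock: 25.45
position: [0.4919, 0.2322, 0.1873]
ee_rot: [0.707, -0.706, -0.032, 0.03]
contact_force: [-0.2, -0.0, 0.5]
width: 0.085
```

arm_command --commands '[[8.5,[-4,2,0],0],[8.5,[-4,2,0],0],[8.5,[-4,2,0],0],[8.5,[0,0,0],0],[8.5,[0,0,0],0]]'

```text
clock: 25.95
position: [0.3726, 0.292, 0.1868]
ee_rot: [0.707, -0.706, -0.033, 0.031]
contact_force: [0.4, 0.8, -0.3]
width: 0.0849
```

```bash
python3 - <<'E'
from h import *
s=manip.get_state();print(s['clock'],s['position'],s['width'],s['contact_force'])
for n in ['side','scene']:
    im=snap(n,n+'12');P=cloud(im);z=P[...,2]
    m=(im['range_z']>0)&(P[...,0]>.57)&(P[...,0]<.72)&(abs(P[...,1])<.22)&(z>.027)&(z<.08)
    k,l,st,c=cv2.connectedComponentsWithStats(m.astype(np.uint8))
    for i in range(1,k):
        if st[i,4]>40:
            q=P[l==i];t=q[q[:,2]>np.percentile(q[:,2],95)-.005];print(n,c[i].round(),t[:,2].max().round(3),((t.min(0)+t.max(0))/2).round(4)[:2])
    a=im['pixels'][130:290,190:410] if n=='side' else im['pixels'][130:320,130:350]
    cv2.imwrite(f'pics/{n}12b.png',cv2.cvtColor(cv2.resize(a,None,fx=3,fy=3,interpolation=cv2.INTER_CUBIC),cv2.COLOR_RGB2BGR))
E
```

```text
25.95 [0.37255947 0.29202893 0.18681272] 0.08489916593118352 [ 0.38297976  0.83017914 -0.25234262]
side [331. 152.] 0.038 [0.6333 0.1506]
side [339. 180.] 0.036 [0.6403 0.0701]
side [350. 204.] 0.062 [ 0.6465 -0.0014]
side [359. 241.] 0.035 [ 0.6546 -0.0766]
scene [167. 214.] 0.035 [ 0.6545 -0.0754]
scene [188. 229.] 0.065 [ 6.47e-01 -3.00e-04]
scene [213. 254.] 0.04 [0.6442 0.0775]
scene [239. 276.] 0.041 [0.6335 0.1519]
```

View pics/side12b.png

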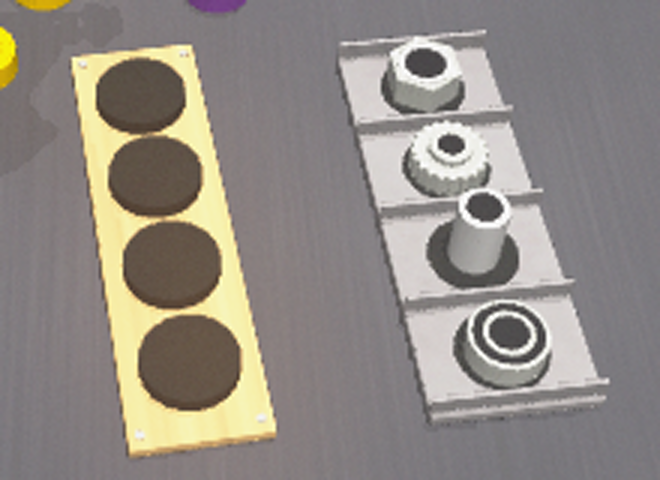

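View pics/scene12b.png

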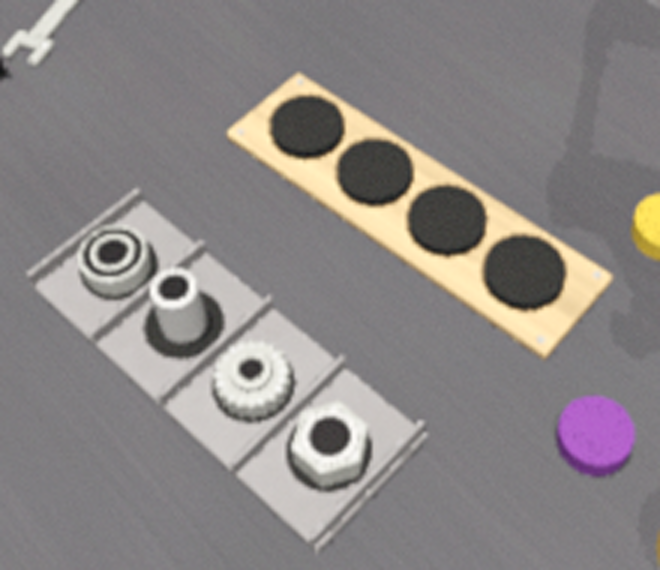

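Both views show nut, gear, sleeve and bearing from left to right, each upright in the middle of its bay, and the look-alikes untouched. Handing in.

```bash
python3 -c "
from rig import manip
print(manip.sign_off())"
```

```text
the job is handed in; nothing more can be done
None
```

All four parts are in the tray in reverse order. From the robot's left, the board held bearing, sleeve, gear and nut, and the tray now holds nut, gear, sleeve and bearing. I lowered each one until the wrist force showed contact before opening the jaws. I handed in at about 26 s.

- **Position:** the last side and scene views show every part upright on its disc. Most measured centres are within about 2 mm of the bay middles.
- **Disagreement:** the two cameras differ on the gear. They put it about 5 mm from the bay middle on opposite sides in y, and the scene view also put it about 4 mm off in x. The fits were partial views of its top surfaces. The gripper's own position when it released the gear was within about 1 mm of the bay middle, and both pictures show it centred.
- **Clearance:** the arm stood clear with an empty gripper when I handed in. The purple and yellow look-alikes were not touched, and no force reading I saw was above about 7 N.

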